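# Assemble a tiered stacking jar on the cork mat

### The arm

A 6-joint arm with a two-finger parallel gripper is mounted at the origin on a cart in front of the work surface, level with it; the furniture and walls round the work are solid. World frame = base frame: x ahead of the robot, y to its left, z up, the work surface at z = 0. Lengths are in m, angles in rad, forces in N, time in s.
With the tool pointing down it reaches from about 0.4 to 0.825 m from the base axis. Payload 7 kg.
Tool frame: the origin (TCP) lies at the very end of the fingers, on their centre line; the grasp point (between the pads) lies 19 mm behind it; z points along the fingers, y is the line along which they close (so a half turn about z gives the same grasp; the last joint's range is limited). The gripper opens to 88 mm and grips with 3 to 60 N. Pads are 19 mm wide; open, the fingers measure 130 mm over their backs; the gripper's body (78 mm by 193 mm) begins 47 mm behind the grasp point.
Start: joints at [1.481, 0.359, 0.012, 0, -1.224, -0.288], TCP at [0.249, 0.627, 0.227] pointing down, gripper open.
Joint ranges: [-3.07, 3.07], [-1.43, 2.12], [-1.02, 1.25], [-3.03, 1.67], [-3.05, -0], [-3.03, 3.03]. Speed limits (rad/s): [2.39, 2.39, 3.01, 3.14, 3.14, 3.14].

### API

Orientations are given as [roll, pitch, yaw] about the fixed x, y, z axes, in that order (R = Rz(yaw) Ry(pitch) Rx(roll)).
In Python, from station import arm gives the robot as it stands.
- The arm moves only by the tool step_arm, never from a script. Its argument "rows" is a list of rows, each a list of 5 numbers: the shift along the world's x, y, z in m, then the turn about the world's z in rad, then the finger opening in m, from 0 to 0.0876. In form: [[x, y, z, spin, gripper], ...]. A call has 1 to 20 rows; each row is the pose to reach, as a shift and turn from the pose commanded when the call began; what a row does not reach only later rows make up. A row lasts 1/10 s, in which the tool goes at most 50 mm and 8.59 degrees, less where a joint would pass 70% of its speed; a pose out of reach is approached as far as the arm can. A call with a gripper value outside its range is refused whole. The fingers move at their own pace and stop on an object; "newtons" is the grip in N (left out, the last holds). Time passes only in rows, so rows that repeat a pose let the fingers close. It gives the time, the measured TCP pose, the force, the opening and the grip force at its end, in the units of the state.
- arm.get_state(): the state, without advancing time (a new reading comes with each control period).
- arm.grab_frame(name): name is "scene" or "top"; returns a dict with "color" (480x640x3 uint8, blue, green, red), "vfov" (degrees; the focal length in pixels is half the picture's height over the tangent of half this angle, whatever the lens; pixels are square), "cx", "cy" (the principal point, pixels), "rvec" (rotation vector, rad) and "tvec" (3), from world to camera coordinates, as OpenCV has them. Camera axes: x right, y down, z forward; pixel columns grow to the right and rows downward; lengths in m; the calibration is good to about 2 mm. A picture is of the moment at which its call begins. There is no depth.
- arm.job_done(): hands the job in; it is judged then, once.
The state is a dict: "t": time; "q": joint angles; "qd": joint speeds; "joint_efforts": joint torques, N m; "eef_pos": TCP position; "ee_rot": TCP orientation; "force": force on the tool from outside, world axes, zero at the start; "moment": the same for the moment, N m; "width": finger opening in m; "gripper_force": force on a finger pad.
Only numpy, scipy, OpenCV 4.12 (cv2) and the standard library are available. Lean on these libraries where they do the work, as an engineer would, in place of code of your own. Each camera call takes 0.05 s, during which the arm holds its last target. There are 200 camera calls.

### The job

Assemble the stacking jar in the middle of the round cork mat (not on the steel disc), one piece at a time from the bottom up: the terracotta tier, then the white tier, then the blue tier, and last the wooden lid. Each piece must sit upright and fully home in the one below; set every piece down gently without dropping it, and leave the brush, the paddle and the tape measure where they are.

Things in the scene. Friction and masses are not known exactly. Their poses are not given: they have to be found in the camera images.
- tier_terracotta: bottom tier of the stacking jar: plain red-brown terracotta, round, open, 58 mm across, 40 mm high, wall 4 mm, 120 g. Its tapered foot (44 mm across, 39 at the bottom, 5 mm high) drops into the open 50 mm mouth of the tier below: seated, its origin is 35 mm above that tier's. Loose, starts upright. Origin: centre of the underside of the foot; z up along the axis
- tier_white: second tier: round, open, glazed white, 58 mm across, 40 mm high, wall 4 mm, 120 g. Its tapered foot (44 mm across, 39 at the bottom, 5 mm high) drops into the open 50 mm mouth of the tier below: seated, its origin is 35 mm above that tier's. Loose, starts upright. Origin: centre of the underside of the foot; z up along the axis
- tier_blue: third tier: round, open, glazed blue, 58 mm across, 40 mm high, wall 4 mm, 120 g. Its tapered foot (44 mm across, 39 at the bottom, 5 mm high) drops into the open 50 mm mouth of the tier below: seated, its origin is 35 mm above that tier's. Loose, starts upright. Origin: centre of the underside of the foot; z up along the axis
- jar_lid: lid: pale wooden disc 58 mm across, its top 12 mm above the origin, with the same 5 mm foot under it; grip it by the dark upright round knob in the middle, 18 mm across, from 12 to 38 mm above the origin; about 50 g. Loose, starts knob up. Origin: centre of the underside of the foot; z up. Seated, its origin is 35 mm above that of the tier below
- cork_mat: round light-brown cork mat, 100 mm across, 6 mm thick, fixed to the bench: the jar is built here. Origin: centre of its underside, on the bench, so its top is 6 mm above the origin. (To the left of the work, from y = 0.16 m, stands a fixed tool chest 150 mm high; to the right, from y = -0.43 m, a turntable 125 mm high with clay figures)
- steel_bat: round dark grey steel disc, 100 mm across, 6 mm thick, fixed to the bench; not used. Origin: centre of its underside
- brush_dark: bystander: loose brush with dark wooden handle, 183x18x14 mm, lying on the bench roughly across the robot's view (its length, its x axis, along world y). Origin: centre of its underside
- tool_pale: bystander: loose pale wooden modelling paddle, 200x25x9 mm, lying with its length (x axis) along world y. Origin: centre of its underside
- tape: bystander: loose yellow tape measure, 38x78x64 mm, standing behind the work. Origin: centre of its underside

How it is judged:
On the way, in this order (a step that is already met when the one before it is completed fails the run):
1. terracotta tier seated on the cork mat (horizontal distance between tier_terracotta and cork_mat below 0.015 m and z of tier_terracotta in the frame of cork_mat between 0.003 and 0.009 m and angle between tier_terracotta's own z axis and vertical below 0.08 rad), for 0.2 s.
2. white tier seated on the terracotta tier (horizontal distance between tier_white and tier_terracotta below 0.006 m and z of tier_white in the frame of tier_terracotta between 0.0325 and 0.0375 m and angle between tier_white's own z axis and vertical below 0.08 rad), for 0.2 s.
3. blue tier seated on the white tier (horizontal distance between tier_blue and tier_white below 0.006 m and z of tier_blue in the frame of tier_white between 0.0325 and 0.0375 m and angle between tier_blue's own z axis and vertical below 0.08 rad), for 0.2 s.
4. lid seated on the blue tier (horizontal distance between jar_lid and tier_blue below 0.006 m and z of jar_lid in the frame of tier_blue between 0.0325 and 0.0375 m and angle between jar_lid's own z axis and vertical below 0.08 rad), for 0.2 s.
At the end, for the whole second after the job is handed in: Terracotta tier on the cork mat within 15 mm of its centre; white in it, blue in white, lid in blue, each upright (0.08 rad), within 6 mm of the axis of the piece below and 32.5 to 37.5 mm above it (seated: 35); all released and at rest (all of step 1 and all of step 2 and all of step 3 and all of step 4 and linear speed of each of tier_terracotta, tier_white, tier_blue, jar_lid below 0.02 m/s and contact force between the fingers and tier_terracotta below 0.1 N and contact force between the fingers and tier_white below 0.1 N and contact force between the fingers and tier_blue below 0.1 N and contact force between the fingers and jar_lid below 0.1 N); the robot touches nothing.
It fails at once if a bystander (brush, paddle, tape measure) is moved more than 25 mm (distance of any of brush_dark, tool_pale, tape from where it was at the start of the episode above 0.025 m).
It fails at once if a piece of the jar is dropped or knocked: it goes faster than 0.6 m/s while the fingers do not touch it (a free fall of about 18 mm) ((linear speed of tier_terracotta above 0.6 m/s and contact force between the fingers and tier_terracotta below 0.1 N) or (linear speed of tier_white above 0.6 m/s and contact force between the fingers and tier_white below 0.1 N) or (linear speed of tier_blue above 0.6 m/s and contact force between the fingers and tier_blue below 0.1 N) or (linear speed of jar_lid above 0.6 m/s and contact force between the fingers and jar_lid below 0.1 N)).
It also fails if it takes over 128 s, if anything falls off the work surface, if the arm or the gripper's body presses on something with over 40 N, if the wrist force passes 120 N, or if a joint passes its speed limit or range.

## Working session

There is one attempt and no reset: what is moved stays moved. The work goes in short steps, Python scripts to look and compute and a tool call to move; the robot and the scene stay as the last step left them, time stands still between calls to the robot, and variables do not carry over. Pictures are saved under pics/ and viewed, at most 14 in all, crops included, and the job is handed in when it is done.

Besides the shell and the picture viewer there is one more tool, called after "Emit:" as name(argument=value, ...) on one line, values as JSON. step_arm: Moves the arm, as the interface text tells. Its arguments: {"type":"object","properties":{"rows":{"type":"array"},"newtons":{"type":"number"}},"required":["rows"]}

```bash
mkdir -p pics
cat > h.py <<'E'
import cv2, numpy as np
from station import arm
def load(n):
    d=np.load(f'{n}.npz'); return {k:d[k] for k in d}
def grab(n,tag):
    f=arm.grab_frame(n); np.savez(f'{tag}.npz',**f); cv2.imwrite(f'pics/{tag}.png',f['color']); return f
def cam(f):
    R=cv2.Rodrigues(np.array(f['rvec'],float))[0]; t=np.array(f['tvec'],float).ravel()
    h=f['color'].shape[0]; F=h/2/np.tan(np.radians(float(f['vfov']))/2); return R,t,F
def ray(f,u,v,z):
    R,t,F=cam(f); d=R.T@np.array([(u-float(f['cx']))/F,(v-float(f['cy']))/F,1]); c=-R.T@t
    return c+d*(z-c[2])/d[2]
def proj(f,p):
    R,t,F=cam(f); q=R@np.array(p)+t; return F*q[0]/q[2]+float(f['cx']),F*q[1]/q[2]+float(f['cy'])
E
python3 - <<'E'
from h import *
for n in('scene','top'):
    f=grab(n,n+'0'); R,t,F=cam(f); print(n,[k for k in f],-R.T@t,F,f['vfov'],f['cx'],f['cy'])
print(arm.get_state())
E
```

```text
scene ['color', 'vfov', 'cx', 'cy', 'rvec', 'tvec'] [ 0.15922578 -0.96403988  0.53913607] 587.3344174626147 44.4523838242046 319.46301577061 236.22007414744803
top ['color', 'vfov', 'cx', 'cy', 'rvec', 'tvec'] [ 0.55543546 -0.11622917  1.06116545] 532.0741595236169 48.55693324618327 322.24215107963465 244.12765472309465
{'t': 0.1, 'q': array([ 1.48111291e+00,  3.59321833e-01,  1.11466680e-02, -2.71068146e-04,
       -1.22411536e+00, -2.88121997e-01]), 'qd': array([ 0.00071527, -0.00264282,  0.00263398,  0.00331695,  0.0005879 ,
       -0.00105257]), 'joint_efforts': array([-1.46026614e-03, -5.84162235e+01,  2.93750203e+01,  7.01547191e+00,
        1.00804723e-02, -4.55676729e-05]), 'eef_pos': array([0.24885788, 0.62697747, 0.22571723]), 'ee_rot': array([ 3.14008763e+00, -1.80283636e-04, -3.77897575e-01]), 'force': array([-0.35910972,  0.05959958,  0.48302695]), 'moment': array([-0.04060926, -0.01116928,  0.0075688 ]), 'gripper_force': 0.0, 'width': 0.08722255818198967}
```

View pics/scene0.png

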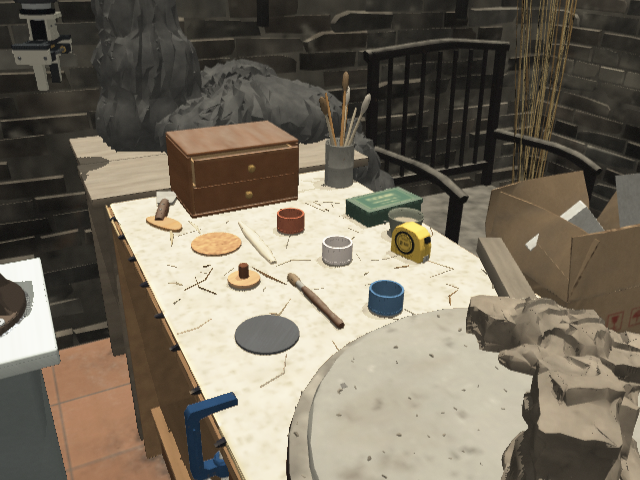

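View pics/top0.png

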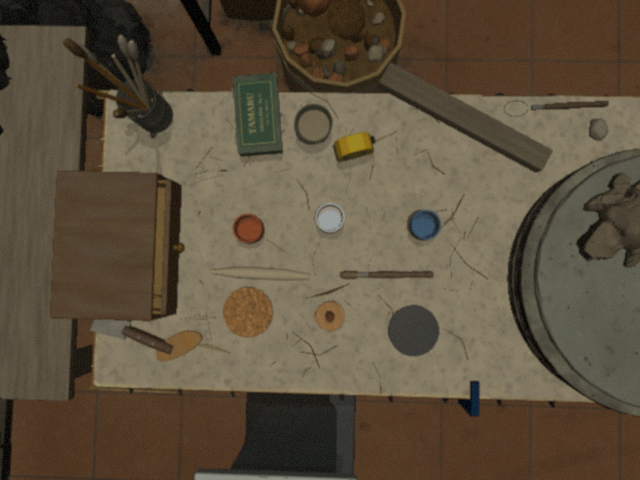

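The scene view shows terracotta (290,220), white (337,250), blue (386,297), lid (244,275) and mat (216,243). The top view has the same items at (249,229), (330,218), (424,225), (329,316) and (248,312), with the paddle between terracotta and mat and the brush right of centre at about (387,274).

```bash
cat > meas.py <<'E'
from h import *
def blob(f,lo,hi,u,v,r,open_=0):
    """largest HSV-mask contour near (u,v), min circle / ellipse of its hull"""
    hsv=cv2.cvtColor(cv2.GaussianBlur(f['color'],(3,3),0),cv2.COLOR_BGR2HSV)
    m=cv2.inRange(hsv,np.array(lo),np.array(hi))
    if lo[0]==0 and hi[0]<20: m|=cv2.inRange(hsv,np.array((172,)+tuple(lo[1:])),np.array((180,)+tuple(hi[1:])))
    k=np.zeros_like(m); cv2.circle(k,(int(u),int(v)),r,255,-1); m&=k
    m=cv2.morphologyEx(m,cv2.MORPH_OPEN,np.ones((3,3)))
    c=max(cv2.findContours(m,cv2.RETR_EXTERNAL,cv2.CHAIN_APPROX_NONE)[0],key=cv2.contourArea)
    h=cv2.convexHull(c); return h[:,0,:].astype(float),cv2.fitEllipse(c)
E
python3 - <<'E'
from meas import *
f=load('top0'); hsv=cv2.cvtColor(f['color'],cv2.COLOR_BGR2HSV)
for n,p in dict(terra=(249,218),terr2=(237,229),white=(330,206),whitein=(330,218),blue=(424,212),lid=(340,316),mat=(248,330),bat=(414,330),bench=(360,250),bench2=(290,220),paddle=(270,273),knob=(329,316)).items(): print(n,hsv[p[1],p[0]])
S=dict(terra=((0,110,40),(12,255,255),249,229,24,.04),white=((0,0,140),(180,45,255),330,218,24,.04),
 blue=((95,90,30),(125,255,255),424,225,24,.04),lid=((5,90,60),(20,255,255),329,316,22,.012),
 mat=((5,90,60),(25,255,255),248,312,34,.006),bat=((0,0,0),(180,255,85),414,330,34,.006))
o=cv2.resize(f['color'][180:370,190:470],None,fx=2.8,fy=2.8,interpolation=cv2.INTER_CUBIC)
for n,(lo,hi,u,v,r,z) in S.items():
    h,e=blob(f,lo,hi,u,v,r); P=ray(f,*e[0],z)
    s=np.array(e[1])*np.linalg.norm(ray(f,e[0][0]+1,e[0][1],z)-P)*1e3
    print(n,np.round(e[0],1),np.round(s,1),'mm',P.round(4))
    cv2.ellipse(o,((np.array(e[0])-[190,180]+.5)*2.8,np.array(e[1])*2.8,e[2]),(0,255,0),1)
for n,pts in dict(brush=[(340,274),(433,274)],paddle=[(212,272),(310,274)]).items(): print(n,[ray(f,*p,.008).round(3) for p in pts])
cv2.imwrite('pics/o1.png',o)
E
```

```text
terra [ 11 178 102]
terr2 [ 10 173  93]
white [ 18  41 112]
whitein [ 85  10 157]
blue [108  53  58]
lid [ 17 135 132]
mat [ 16 150 141]
bat [30 22 59]
bench [ 19  63 137]
bench2 [ 21  66 139]
paddle [ 20  72 142]
knob [ 12 148  79]
terra [247.4 228.1] [55.1 57.7] mm [0.6313 0.0598 0.04  ]
white [329.  218.8] [41.2 44.1] mm [ 0.6529 -0.0974  0.04  ]
blue [422.7 225.3] [42.2 46. ] mm [ 0.6444 -0.277   0.04  ]
lid [329.6 315.7] [56.9 57.4] mm [ 0.4649 -0.1028  0.012 ]
mat [247.4 311.8] [ 98.5 100.3] mm [0.4676 0.0603 0.006 ]
bat [413.  330.1] [95.8 97.5] mm [ 0.4409 -0.267   0.006 ]
brush [array([ 0.547, -0.121,  0.008]), array([ 0.552, -0.304,  0.008])]
paddle [array([0.545, 0.133, 0.008]), array([ 0.546, -0.062,  0.008])]
```

View pics/o1.png

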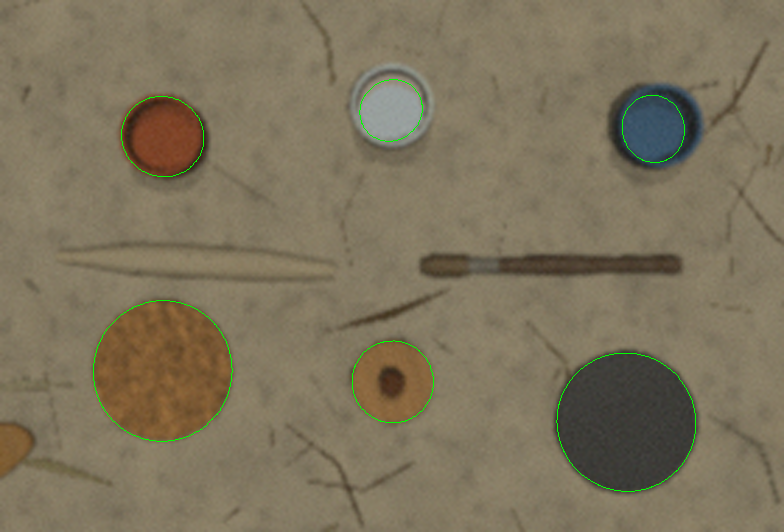

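The overlay shows terracotta, lid and mat rings fitted tightly with the right sizes. For white and blue only the inner floor was found, so I'll refit those rims later (about (329.6,217.9) and (424.2,225)). Next I move over the terracotta, fingers closing along x to stay clear of the chest.

Emit:
step_arm(rows=[[0, 0, 0.03, 0, 0.08], [0.03, -0.04, 0.04, -0.1, 0.08], [0.06, -0.08, 0.04, -0.2, 0.08], [0.085, -0.12, 0.04, -0.3, 0.08], [0.11, -0.16, 0.04, -0.4, 0.08], [0.135, -0.2, 0.04, -0.5, 0.08], [0.16, -0.24, 0.04, -0.6, 0.08], [0.19, -0.28, 0.04, -0.7, 0.08], [0.215, -0.32, 0.04, -0.8, 0.08], [0.245, -0.36, 0.04, -0.9, 0.08], [0.27, -0.4, 0.04, -1.0, 0.08], [0.295, -0.44, 0.04, -1.1, 0.08], [0.325, -0.48, 0.04, -1.193, 0.08], [0.35, -0.52, 0.04, -1.193, 0.08], [0.37, -0.55, 0.03, -1.193, 0.08], [0.383, -0.567, 0.02, -1.193, 0.08], [0.383, -0.567, 0, -1.193, 0.08], [0.383, -0.567, 0, -1.193, 0.08]])

```text
t: 1.9
eef_pos: [0.6304, 0.0592, 0.2231]
ee_rot: [3.136, -0.001, -1.573]
force: [0.0, 0.7, -0.0]
width: 0.0801
gripper_force: 0.0
```

Run:
```python
from meas import *
f=load('top0'); g=cv2.GaussianBlur(f['color'],(3,3),0).astype(float)
# rim refine: radial strongest gradient of saturation/hue difference vs bench
lab=cv2.cvtColor(f['color'],cv2.COLOR_BGR2LAB).astype(float)
def rim(u,v,r0,r1,ch,sgn):
    pts=[]
    for a in np.linspace(0,2*np.pi,72,endpoint=False):
        rr=np.arange(r0,r1,.25); x=(u+rr*np.cos(a)).astype(np.float32)[None]; y=(v+rr*np.sin(a)).astype(np.float32)[None]
        p=cv2.remap(lab[:,:,ch].astype(np.float32),x,y,cv2.INTER_CUBIC)[0]; gr=np.convolve(p,[1,1,1,1,-1,-1,-1,-1],'same')*sgn
        i=np.argmax(gr[4:-4])+4; pts.append((x[0,i],y[0,i]))
    return cv2.fitEllipse(np.array(pts,np.float32))
for n,u,v,ch,s in(('terra',249,229,1,-1),('white',329.6,217.9,2,1),('blue',424.2,225,2,1)):
    e=rim(u,v,11,20,ch,s);P=ray(f,*e[0],.04);k=np.linalg.norm(ray(f,e[0][0]+1,e[0][1],.04)-P)*1e3
    print(n,e[0],np.array(e[1])*k,P.round(4))
s=load('scene0')
for n,p in dict(terra=(.6313,.0598,.04),white=(.654,-.0985,.04),blue=(.644,-.28,.04),lid=(.4649,-.1028,.012),mat=(.4676,.0603,.006)).items(): print(n,np.round(proj(s,p),1))
for n,lo,hi,u,v,r,z in(('lid',(5,90,60),(22,255,255),244,280,22,.012),('mat',(5,90,60),(25,255,255),216,243,32,.006)):
    h,e=blob(s,lo,hi,u,v,r); print(n,e[0],ray(s,*e[0],z))
o=cv2.resize(s['color'][190:330,180:420],None,fx=3.3,fy=3.3); cv2.imwrite('pics/o2.png',o)
```

```text
terra (246.98602294921875, 227.93881225585938) [57.62191379 58.19184525] [0.6316 0.0606 0.04  ]
white (329.3911437988281, 217.4414825439453) [58.33118485 60.01585087] [ 0.6555 -0.0981  0.04  ]
blue (425.3857116699219, 224.3207550048828) [57.89080419 59.37304038] [ 0.6465 -0.2822  0.04  ]
terra [290.2 213.4]
white [336.1 242.1]
blue [384.  288.1]
lid [243.6 277.4]
mat [215.9 242.8]
lid (243.3712158203125, 276.9879455566406) [ 0.46516847 -0.10116057  0.012     ]
mat (215.6912078857422, 243.8416290283203) [0.4658073  0.05598062 0.006     ]
```

View pics/o2.png

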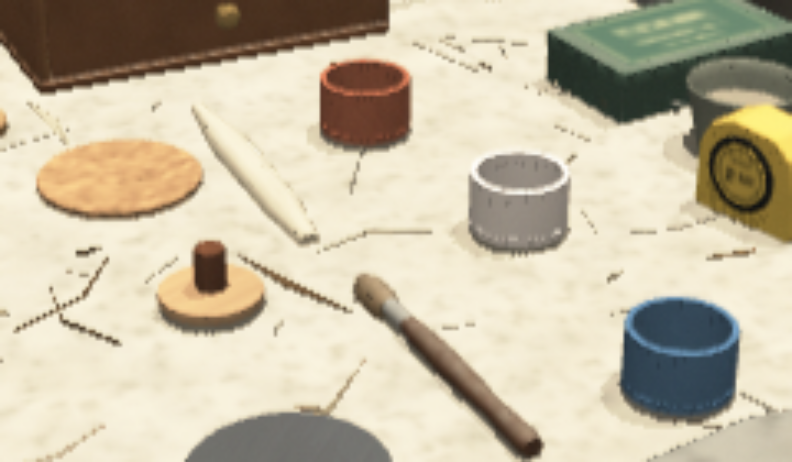

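The crop of the scene view confirms the refined rims: terracotta about (291,213), white (337.6,242.7), blue (386.7,289.4), all within 2 px of the projections. Next is the terracotta descent.

Emit:
step_arm(rows=[[0.001, 0.001, -0.03, 0, 0.08], [0.001, 0.001, -0.06, 0, 0.08], [0.001, 0.001, -0.09, 0, 0.08], [0.001, 0.001, -0.12, 0, 0.08], [0.001, 0.001, -0.15, 0, 0.08], [0.001, 0.001, -0.17, 0, 0.08], [0.001, 0.001, -0.185, 0, 0.08], [0.001, 0.001, -0.198, 0, 0.08], [0.001, 0.001, -0.206, 0, 0.08], [0.001, 0.001, -0.206, 0, 0.08], [0.001, 0.001, -0.206, 0, 0.08]])

```text
t: 3.0
eef_pos: [0.6334, 0.0616, 0.0212]
ee_rot: [-3.141, 0.0, -1.57]
force: [0.5, -0.8, 0.8]
width: 0.0799
gripper_force: 0.0
```

Emit:
step_arm(newtons=12, rows=[[0, 0, 0, 0, 0.065], [0, 0, 0, 0, 0.06], [0, 0, 0, 0, 0.056], [0, 0, 0, 0, 0.05], [0, 0, 0, 0, 0.05], [0, 0, 0, 0, 0.05], [0, 0, 0, 0, 0.05], [0, 0, 0, 0, 0.05]])

```text
t: 3.8
eef_pos: [0.6332, 0.0614, 0.021]
ee_rot: [-3.141, 0.0, -1.571]
force: [-1.2, -0.9, 4.8]
width: 0.0578
gripper_force: 12.0
```

Grip is a bit high on the wall; I'll regrip 8 mm lower.

Emit:
step_arm(newtons=15, rows=[[0, 0, 0, 0, 0.07], [0, 0, 0, 0, 0.07], [0, 0, -0.004, 0, 0.07], [0, -0.001, -0.008, 0, 0.07], [0, -0.001, -0.009, 0, 0.07], [0, -0.001, -0.009, 0, 0.06], [0, -0.001, -0.009, 0, 0.056], [0, -0.001, -0.009, 0, 0.05], [0, -0.001, -0.009, 0, 0.05], [0, -0.001, -0.009, 0, 0.05], [0, -0.001, -0.009, 0, 0.05]])

```text
t: 4.9
eef_pos: [0.6329, 0.0604, 0.0115]
ee_rot: [3.141, 0.0, -1.571]
force: [0.7, -0.3, -1.8]
width: 0.0576
gripper_force: 15.0
```

Emit:
step_arm(rows=[[0, 0, 0.005, 0, 0.05], [0, 0, 0.015, 0, 0.05], [0, 0, 0.03, 0, 0.05], [0, 0, 0.05, 0, 0.05], [0, 0, 0.06, 0, 0.05], [0, 0, 0.06, 0, 0.05], [0, 0, 0.06, 0, 0.05]])

```text
t: 5.6
eef_pos: [0.6328, 0.0604, 0.0715]
ee_rot: [-3.141, 0.0, -1.571]
force: [0.3, -0.2, -1.2]
width: 0.0575
gripper_force: 15.0
```

Emit:
step_arm(rows=[[-0.01, 0, 0.0, 0, 0.05], [-0.03, 0, 0.0, 0, 0.05], [-0.055, -0.001, 0.0, 0, 0.05], [-0.08, -0.001, 0.0, 0, 0.05], [-0.105, -0.001, 0.0, 0, 0.05], [-0.13, -0.001, 0.0, 0, 0.05], [-0.15, -0.001, 0.0, 0, 0.05], [-0.161, -0.001, 0, 0, 0.05], [-0.166, -0.001, 0, 0, 0.05], [-0.166, -0.001, -0.015, 0, 0.05], [-0.166, -0.001, -0.03, 0, 0.05], [-0.166, -0.001, -0.04, 0, 0.05], [-0.166, -0.001, -0.047, 0, 0.05], [-0.166, -0.001, -0.051, 0, 0.05], [-0.166, -0.001, -0.051, 0, 0.05], [-0.166, -0.001, -0.051, 0, 0.05]])

```text
t: 7.2
eef_pos: [0.4673, 0.0595, 0.0208]
ee_rot: [-3.141, 0.0, -1.571]
force: [0.7, 0.0, -1.8]
width: 0.0577
gripper_force: 15.0
```

Emit:
step_arm(rows=[[0, 0, -0.001, 0, 0.05], [0, 0, -0.002, 0, 0.05], [0, 0, -0.003, 0, 0.05], [0, 0, -0.003, 0, 0.05], [0, 0, -0.003, 0, 0.05]])

```text
t: 7.7
eef_pos: [0.467, 0.0594, 0.0176]
ee_rot: [-3.142, 0.0, -1.571]
force: [-0.2, 0.5, -1.8]
width: 0.0575
gripper_force: 15.0
```

Emit:
step_arm(rows=[[0, 0, -0.0005, 0, 0.05], [0, 0, -0.001, 0, 0.05], [0, 0, -0.001, 0, 0.05]])

```text
t: 8.0
eef_pos: [0.4671, 0.0594, 0.0174]
ee_rot: [-3.141, -0.0, -1.57]
force: [-3.0, -0.0, 11.4]
width: 0.0573
gripper_force: 15.0
```

Emit:
step_arm(rows=[[0, 0, 0, 0, 0.06], [0, 0, 0, 0, 0.066], [0, 0, 0, 0, 0.074], [0, 0, 0, 0, 0.076], [0, 0, 0.01, 0, 0.076], [0, 0, 0.03, 0, 0.076], [0, 0, 0.06, 0, 0.076], [0, 0, 0.085, 0, 0.076], [0.02, -0.017, 0.085, 0, 0.08], [0.05, -0.042, 0.085, 0, 0.08], [0.08, -0.067, 0.085, 0, 0.08], [0.11, -0.092, 0.085, 0, 0.08], [0.14, -0.117, 0.085, 0, 0.08], [0.165, -0.138, 0.085, 0, 0.08], [0.18, -0.15, 0.085, 0, 0.08], [0.1885, -0.1575, 0.085, 0, 0.08], [0.1885, -0.1575, 0.085, 0, 0.08], [0.1885, -0.1575, 0.085, 0, 0.08]])

```text
t: 9.8
eef_pos: [0.6549, -0.0978, 0.1017]
ee_rot: [3.141, 0.0, -1.571]
force: [-1.0, -0.3, 0.6]
width: 0.0798
gripper_force: 0.0
```

Run:
```python
from meas import *
s=grab('scene','scene1')
P=[proj(s,(.4671+.029*np.cos(a),.0592+.029*np.sin(a),.046)) for a in np.linspace(0,6.28,40)]
o=cv2.resize(s['color'][180:330,180:420],None,fx=3.3,fy=3.3)
cv2.polylines(o,[np.int32((np.array(P)-[180,180])*3.3)],True,(0,255,0),1); cv2.imwrite('pics/o3.png',o)
print(arm.get_state()['eef_pos'])
```

```text
[ 0.65480697 -0.09756618  0.10182136]
```

View pics/o3.png

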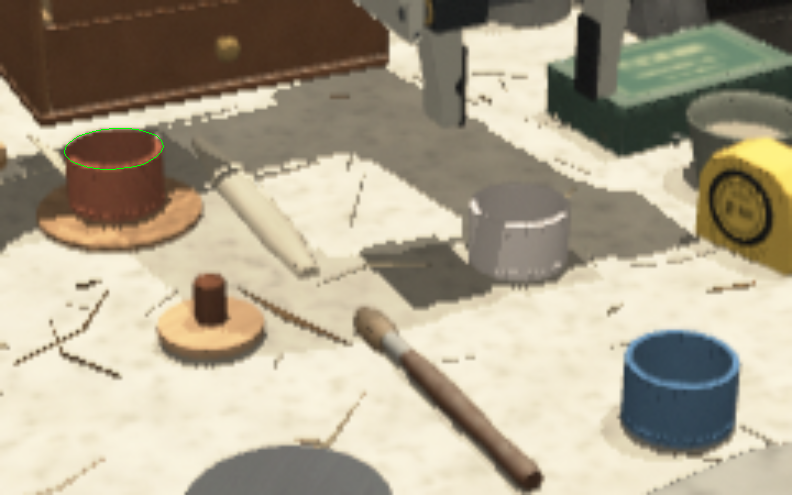

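The terracotta tier stands upright on the mat at crop (115,150), and its predicted rim overlays within 1 px. Now I take the white one.

Emit:
step_arm(newtons=15, rows=[[0.001, 0, -0.02, 0, 0.08], [0.001, 0, -0.045, 0, 0.08], [0.001, 0, -0.065, 0, 0.08], [0.001, 0, -0.08, 0, 0.08], [0.001, 0, -0.087, 0, 0.08], [0.001, 0, -0.09, 0, 0.08], [0.001, 0, -0.09, 0, 0.08], [0.001, 0, -0.09, 0, 0.065], [0.001, 0, -0.09, 0, 0.06], [0.001, 0, -0.09, 0, 0.056], [0.001, 0, -0.09, 0, 0.05], [0.001, 0, -0.09, 0, 0.05], [0.001, 0, -0.09, 0, 0.05], [0.001, 0, -0.09, 0, 0.05]])

```text
t: 11.25
eef_pos: [0.6569, -0.0982, 0.0121]
ee_rot: [-3.141, -0.0, -1.571]
force: [-0.6, -0.0, 6.4]
width: 0.0573
gripper_force: 15.0
```

Emit:
step_arm(rows=[[0, 0, 0.005, 0, 0.05], [0, 0, 0.015, 0, 0.05], [0, 0, 0.03, 0, 0.05], [0, 0, 0.055, 0, 0.05], [0, 0, 0.08, 0, 0.05], [0, 0, 0.09, 0, 0.05], [0, 0, 0.09, 0, 0.05], [0, 0, 0.09, 0, 0.05]])

```text
t: 12.05
eef_pos: [0.656, -0.098, 0.1011]
ee_rot: [3.141, 0.0, -1.571]
force: [-0.4, -0.8, -2.2]
width: 0.057
gripper_force: 15.0
```

Emit:
step_arm(rows=[[-0.012, 0.01, 0, 0, 0.05], [-0.035, 0.03, 0, 0, 0.05], [-0.065, 0.055, 0, 0, 0.05], [-0.095, 0.08, 0, 0, 0.05], [-0.125, 0.105, 0, 0, 0.05], [-0.155, 0.13, 0, 0, 0.05], [-0.175, 0.147, 0, 0, 0.05], [-0.186, 0.155, 0, 0, 0.05], [-0.189, 0.157, 0, 0, 0.05], [-0.189, 0.157, -0.01, 0, 0.05], [-0.189, 0.157, -0.025, 0, 0.05], [-0.189, 0.157, -0.035, 0, 0.05], [-0.189, 0.157, -0.04, 0, 0.05], [-0.189, 0.157, -0.04, 0, 0.05], [-0.189, 0.157, -0.04, 0, 0.05]])

```text
t: 13.55
eef_pos: [0.4679, 0.0587, 0.0615]
ee_rot: [3.141, -0.0, -1.571]
force: [-0.3, -0.1, -1.0]
width: 0.0569
gripper_force: 15.0
```

Run:
```python
from meas import *
s=grab('scene','scene2'); e=arm.get_state()['eef_pos']; print(e)
o=cv2.resize(s['color'][180:290,150:310],None,fx=4.5,fy=4.5)
for z,r,c in((e[2]-.0121+.04,.029,(0,255,0)),(.046,.029,(255,0,255))):
    P=[proj(s,(e[0]+r*np.cos(a),e[1]+r*np.sin(a),z)) for a in np.linspace(0,6.28,40)]
    cv2.polylines(o,[np.int32((np.array(P)-[150,180])*4.5)],True,c,1)
cv2.imwrite('pics/o4.png',o)
```

```text
[0.46790232 0.05882674 0.06176832]
```

View pics/o4.png

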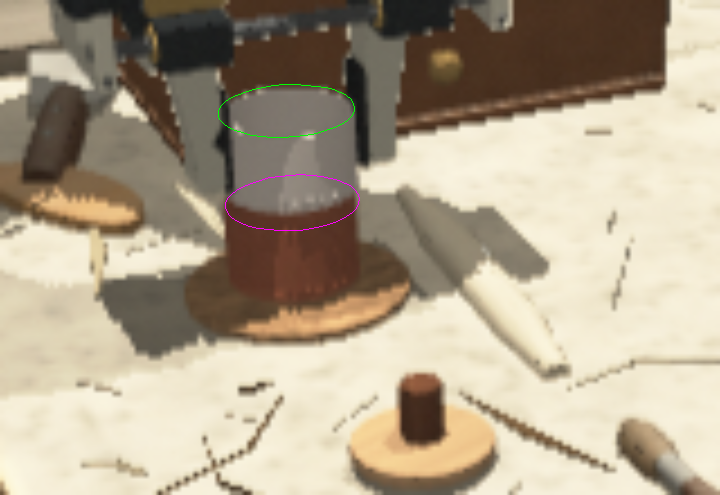

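The white tier is centred over the terracotta, crop centres about (292,110) and (293,203). I lower it.

Emit:
step_arm(rows=[[-0.001, 0.0005, -0.001, 0, 0.05], [-0.001, 0.0005, -0.003, 0, 0.05], [-0.001, 0.0005, -0.005, 0, 0.05], [-0.001, 0.0005, -0.007, 0, 0.05], [-0.001, 0.0005, -0.008, 0, 0.05], [-0.001, 0.0005, -0.008, 0, 0.05], [-0.001, 0.0005, -0.008, 0, 0.05]])

```text
t: 14.3
eef_pos: [0.4665, 0.0594, 0.0536]
ee_rot: [3.142, -0.0, -1.571]
force: [0.8, 0.4, -1.3]
width: 0.0573
gripper_force: 15.0
```

Emit:
step_arm(rows=[[0, 0, -0.0005, 0, 0.05], [0, 0, -0.001, 0, 0.05], [0, 0, -0.001, 0, 0.05]])

```text
t: 14.6
eef_pos: [0.4667, 0.0595, 0.053]
ee_rot: [-3.141, 0.0, -1.571]
force: [-2.2, -0.0, 5.4]
width: 0.0572
gripper_force: 15.0
```

Seated at the predicted height. Release and go to the blue tier.

Emit:
step_arm(rows=[[0, 0, 0, 0, 0.06], [0, 0, 0, 0, 0.066], [0, 0, 0, 0, 0.074], [0, 0, 0, 0, 0.076], [0, 0, 0.01, 0, 0.076], [0, 0, 0.03, 0, 0.076], [0, 0, 0.05, 0, 0.076], [0, 0, 0.065, 0, 0.076], [0, 0, 0.07, 0, 0.076]])

```text
t: 15.5
eef_pos: [0.4675, 0.0598, 0.1248]
ee_rot: [-3.139, 0.001, -1.571]
force: [-0.0, -0.7, 1.1]
width: 0.0757
gripper_force: 0.0
```

Emit:
step_arm(rows=[[0.01, -0.019, 0, 0, 0.08], [0.026, -0.05, 0, 0, 0.08], [0.042, -0.08, 0, 0, 0.08], [0.058, -0.11, 0, 0, 0.08], [0.074, -0.14, 0, 0, 0.08], [0.09, -0.17, 0, 0, 0.08], [0.106, -0.2, 0, 0, 0.08], [0.122, -0.23, 0, 0, 0.08], [0.138, -0.26, 0, 0, 0.08], [0.154, -0.29, 0, 0, 0.08], [0.168, -0.317, 0, 0, 0.08], [0.177, -0.333, 0, 0, 0.08], [0.181, -0.3415, 0, 0, 0.08], [0.181, -0.3415, -0.02, 0, 0.08], [0.181, -0.3415, -0.03, 0, 0.08], [0.181, -0.3415, -0.03, 0, 0.08]])

```text
t: 17.1
eef_pos: [0.6459, -0.2812, 0.0904]
ee_rot: [3.138, 0.001, -1.571]
force: [-0.1, 0.4, 1.0]
width: 0.0799
gripper_force: 0.0
```

Run:
```python
from meas import *
s=grab('scene','scene3'); print(arm.get_state()['eef_pos'])
o=cv2.resize(s['color'][150:330,180:440],None,fx=3,fy=3)
for x,y,z in((.4668,.0593,.081),(.4669,.0593,.046),(.6465,-.282,.04)):
    P=[proj(s,(x+.029*np.cos(a),y+.029*np.sin(a),z)) for a in np.linspace(0,6.28,40)]
    cv2.polylines(o,[np.int32((np.array(P)-[180,150])*3)],True,(0,255,0),1)
cv2.imwrite('pics/o5.png',o)
```

```text
[ 0.64671331 -0.28147323  0.09174565]
```

View pics/o5.png

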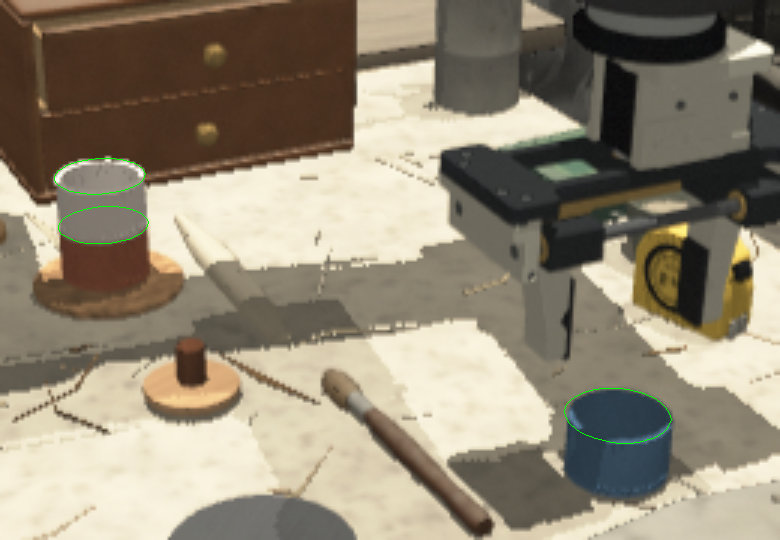

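White is seated with its rim ring on target (crop (99,176)), and the blue tier's ring at (619,415) matches its rim. I grasp blue.

Emit:
step_arm(newtons=15, rows=[[0.0005, -0.0005, -0.02, 0, 0.08], [0.0005, -0.0005, -0.045, 0, 0.08], [0.0005, -0.0005, -0.065, 0, 0.08], [0.0005, -0.0005, -0.075, 0, 0.08], [0.0005, -0.0005, -0.08, 0, 0.08], [0.0005, -0.0005, -0.08, 0, 0.08], [0.0005, -0.0005, -0.08, 0, 0.065], [0.0005, -0.0005, -0.08, 0, 0.06], [0.0005, -0.0005, -0.08, 0, 0.056], [0.0005, -0.0005, -0.08, 0, 0.05], [0.0005, -0.0005, -0.08, 0, 0.05], [0.0005, -0.0005, -0.08, 0, 0.05], [0.0005, -0.0005, -0.08, 0, 0.05]])

```text
t: 18.45
eef_pos: [0.6483, -0.2827, 0.0133]
ee_rot: [-3.141, -0.0, -1.571]
force: [-1.5, 2.1, 5.0]
width: 0.0569
gripper_force: 15.0
```

Emit:
step_arm(rows=[[0, 0, 0.005, 0, 0.05], [0, 0, 0.015, 0, 0.05], [0, 0, 0.035, 0, 0.05], [0, 0, 0.06, 0, 0.05], [0, 0, 0.09, 0, 0.05], [0, 0, 0.11, 0, 0.05], [0, 0, 0.12, 0, 0.05], [0, 0, 0.12, 0, 0.05], [0, 0, 0.12, 0, 0.05]])

```text
t: 19.35
eef_pos: [0.6474, -0.2824, 0.1316]
ee_rot: [3.14, 0.001, -1.571]
force: [-0.5, 0.7, -2.4]
width: 0.0571
gripper_force: 15.0
```

Emit:
step_arm(rows=[[-0.01, 0.019, 0, 0, 0.05], [-0.026, 0.049, 0, 0, 0.05], [-0.042, 0.079, 0, 0, 0.05], [-0.058, 0.109, 0, 0, 0.05], [-0.074, 0.14, 0, 0, 0.05], [-0.09, 0.17, 0, 0, 0.05], [-0.106, 0.2, 0, 0, 0.05], [-0.122, 0.23, 0, 0, 0.05], [-0.138, 0.26, 0, 0, 0.05], [-0.154, 0.29, 0, 0, 0.05], [-0.168, 0.317, 0, 0, 0.05], [-0.177, 0.334, 0, 0, 0.05], [-0.181, 0.341, 0, 0, 0.05], [-0.181, 0.341, 0, 0, 0.05], [-0.181, 0.341, -0.012, 0, 0.05], [-0.181, 0.341, -0.025, 0, 0.05], [-0.181, 0.341, -0.032, 0, 0.05], [-0.181, 0.341, -0.032, 0, 0.05], [-0.181, 0.341, -0.032, 0, 0.05]])

```text
t: 21.25
eef_pos: [0.4672, 0.0579, 0.1005]
ee_rot: [3.141, -0.0, -1.571]
force: [-0.0, -0.5, -1.8]
width: 0.0569
gripper_force: 15.0
```

Run:
```python
from meas import *
s=grab('scene','scene4'); e=arm.get_state()['eef_pos']; print(e)
o=cv2.resize(s['color'][150:290,150:310],None,fx=4.2,fy=4.2)
for x,y,z,c in((e[0],e[1],e[2]-.0133+.04,(0,255,0)),(.4668,.0593,.081,(255,0,255))):
    P=[proj(s,(x+.029*np.cos(a),y+.029*np.sin(a),z)) for a in np.linspace(0,6.28,40)]
    cv2.polylines(o,[np.int32((np.array(P)-[150,150])*4.2)],True,c,1)
cv2.imwrite('pics/o6.png',o)
```

```text
[0.46737481 0.05814746 0.10082053]
```

View pics/o6.png

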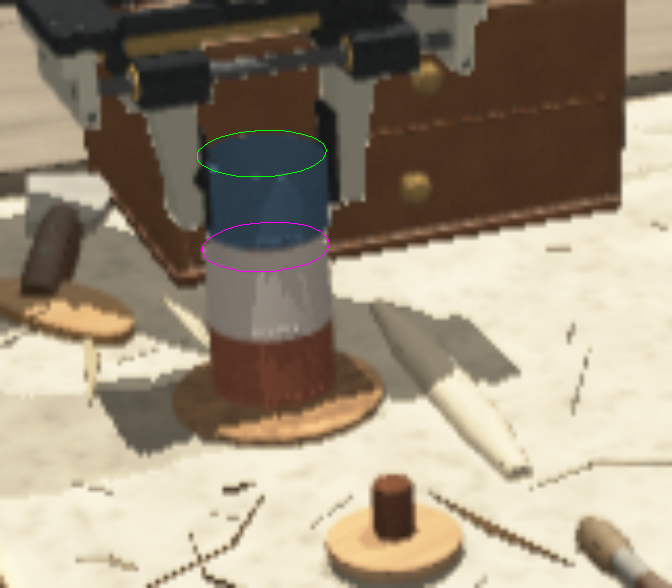

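Blue (crop about (266,150)) lines up over white (267,247). I lower 11 mm with a 1 mm y correction.

Emit:
step_arm(rows=[[-0.0005, 0.001, -0.002, 0, 0.05], [-0.0005, 0.001, -0.004, 0, 0.05], [-0.0005, 0.001, -0.006, 0, 0.05], [-0.0005, 0.001, -0.008, 0, 0.05], [-0.0005, 0.001, -0.01, 0, 0.05], [-0.0005, 0.001, -0.01, 0, 0.05], [-0.0005, 0.001, -0.01, 0, 0.05]])

```text
t: 22.0
eef_pos: [0.4665, 0.0594, 0.0905]
ee_rot: [3.141, -0.0, -1.571]
force: [0.1, -0.2, -1.6]
width: 0.057
gripper_force: 15.0
```

Emit:
step_arm(rows=[[0, 0, -0.0005, 0, 0.05], [0, 0, -0.001, 0, 0.05], [0, 0, -0.0015, 0, 0.05], [0, 0, -0.0015, 0, 0.05]])

```text
t: 22.4
eef_pos: [0.4666, 0.0594, 0.0892]
ee_rot: [-3.141, 0.0, -1.571]
force: [-0.5, 0.7, 1.6]
width: 0.0573
gripper_force: 15.0
```

Emit:
step_arm(rows=[[0, 0, 0, 0, 0.06], [0, 0, 0, 0, 0.066], [0, 0, 0, 0, 0.074], [0, 0, 0, 0, 0.076], [0, 0, 0.01, 0, 0.076], [0, 0, 0.03, 0, 0.076], [0, 0, 0.05, 0, 0.076], [0, 0, 0.065, 0, 0.076], [0, -0.01, 0.065, 0, 0.06], [0, -0.035, 0.065, 0, 0.06], [0, -0.065, 0.065, 0, 0.06], [0, -0.095, 0.06, 0, 0.06], [-0.001, -0.125, 0.03, 0, 0.06], [-0.001, -0.148, 0.01, 0, 0.06], [-0.001, -0.158, 0, 0, 0.06], [-0.001, -0.1615, -0.01, 0, 0.05], [-0.001, -0.1615, -0.02, 0, 0.05], [-0.001, -0.1615, -0.02, 0, 0.05]])

```text
t: 24.2
eef_pos: [0.465, -0.1017, 0.0681]
ee_rot: [3.14, -0.0, -1.571]
force: [-0.0, -0.0, 0.1]
width: 0.0504
gripper_force: 0.0
```

Run:
```python
from meas import *
s=grab('scene','scene5'); e=arm.get_state()['eef_pos']; print(e)
o=cv2.resize(s['color'][130:310,150:330],None,fx=3.3,fy=3.3)
for x,y,z,r in((.4668,.0593,.116,.029),(.4668,.0593,.081,.029),(.465,-.102,.012,.029),(.465,-.102,.038,.009)):
    P=[proj(s,(x+r*np.cos(a),y+r*np.sin(a),z)) for a in np.linspace(0,6.28,40)]
    cv2.polylines(o,[np.int32((np.array(P)-[150,130])*3.3)],True,(0,255,0),1)
cv2.imwrite('pics/o7.png',o)
```

```text
[ 0.46549292 -0.10155305  0.06885295]
```

View pics/o7.png

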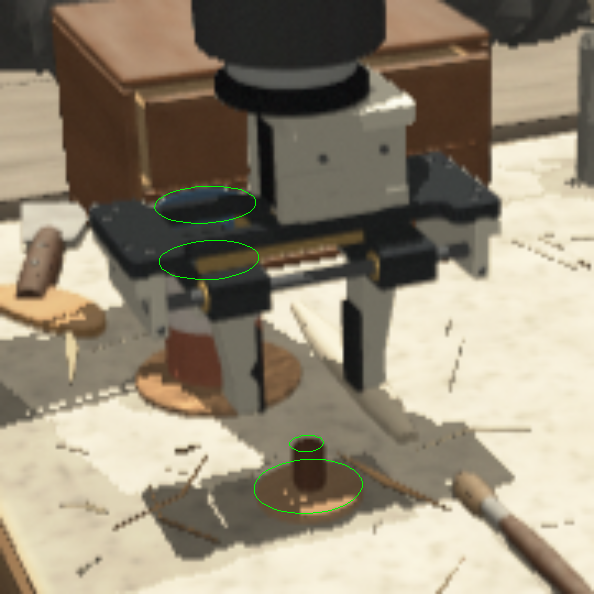

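The blue rim sits at its predicted ring and the lid with its knob at crop (309,465) agrees with the measured position within 1 px. I grip the knob.

Emit:
step_arm(newtons=15, rows=[[0, 0, -0.015, 0, 0.05], [0, 0, -0.03, 0, 0.05], [0, 0, -0.042, 0, 0.05], [0, 0, -0.048, 0, 0.05], [0, 0, -0.051, 0, 0.05], [0, 0, -0.051, 0, 0.05], [0, 0, -0.051, 0, 0.04], [0, 0, -0.051, 0, 0.03], [0, 0, -0.051, 0, 0.024], [0, 0, -0.051, 0, 0.02], [0, 0, -0.051, 0, 0.016], [0, 0, -0.051, 0, 0.01], [0, 0, -0.051, 0, 0.01], [0, 0, -0.051, 0, 0.01], [0, 0, -0.051, 0, 0.01]])

```text
t: 25.75
eef_pos: [0.4656, -0.1022, 0.0182]
ee_rot: [-3.141, -0.0, -1.571]
force: [-0.8, 0.1, 3.1]
width: 0.0175
gripper_force: 15.0
```

Emit:
step_arm(rows=[[0, 0, 0.005, 0, 0.01], [0, 0, 0.015, 0, 0.01], [0, 0, 0.035, 0, 0.01], [0, 0, 0.06, 0, 0.01], [0, 0, 0.09, 0, 0.01], [0, 0, 0.12, 0, 0.01], [0, 0, 0.14, 0, 0.01], [0, 0, 0.15, 0, 0.01], [0, 0, 0.15, 0, 0.01], [0, 0, 0.15, 0, 0.01]])

```text
t: 26.75
eef_pos: [0.4649, -0.1021, 0.1674]
ee_rot: [3.141, 0.0, -1.571]
force: [-0.1, -1.0, -1.3]
width: 0.0173
gripper_force: 15.0
```

Emit:
step_arm(rows=[[0, 0.01, 0, 0, 0.01], [0, 0.03, 0, 0, 0.01], [0.001, 0.055, 0, 0, 0.01], [0.001, 0.08, 0, 0, 0.01], [0.001, 0.105, 0, 0, 0.01], [0.002, 0.13, 0, 0, 0.01], [0.002, 0.15, 0, 0, 0.01], [0.002, 0.159, 0, 0, 0.01], [0.002, 0.1615, 0, 0, 0.01], [0.002, 0.1615, -0.01, 0, 0.01], [0.002, 0.1615, -0.02, 0, 0.01], [0.002, 0.1615, -0.028, 0, 0.01], [0.002, 0.1615, -0.028, 0, 0.01], [0.002, 0.1615, -0.028, 0, 0.01]])

```text
t: 28.15
eef_pos: [0.4674, 0.0588, 0.1398]
ee_rot: [3.141, -0.001, -1.571]
force: [0.9, 0.0, -1.0]
width: 0.0173
gripper_force: 15.0
```

Run:
```python
from meas import *
s=grab('scene','scene6'); e=arm.get_state()['eef_pos']; print(e)
o=cv2.resize(s['color'][120:270,150:310],None,fx=4,fy=4)
for x,y,z,c in((e[0],e[1],e[2]-.0182+.012,(0,255,0)),(.4667,.0593,.116,(255,0,255))):
    P=[proj(s,(x+.029*np.cos(a),y+.029*np.sin(a),z)) for a in np.linspace(0,6.28,40)]
    cv2.polylines(o,[np.int32((np.array(P)-[150,120])*4)],True,c,1)
cv2.imwrite('pics/o8.png',o)
```

```text
[0.46766469 0.05907453 0.14010961]
```

View pics/o8.png

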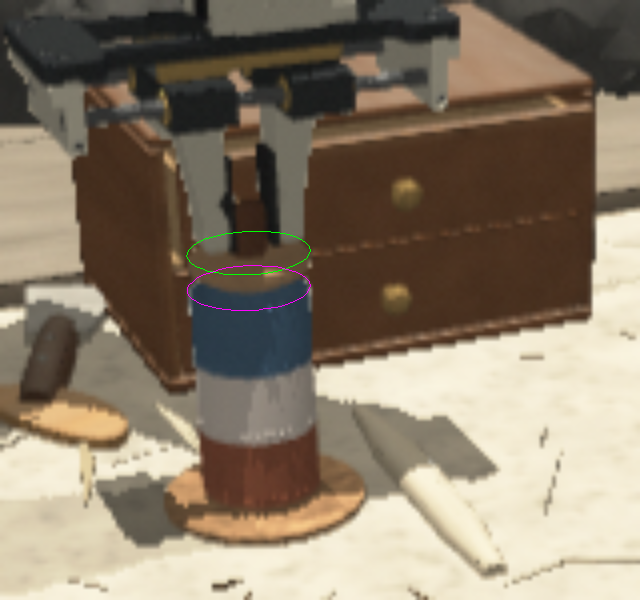

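The lid (crop about (251,265)) is centred over blue (252,290) and level, so I lower it.

Emit:
step_arm(rows=[[-0.001, 0.0005, -0.002, 0, 0.01], [-0.001, 0.0005, -0.004, 0, 0.01], [-0.001, 0.0005, -0.006, 0, 0.01], [-0.001, 0.0005, -0.008, 0, 0.01], [-0.001, 0.0005, -0.0095, 0, 0.01], [-0.001, 0.0005, -0.0095, 0, 0.01], [-0.001, 0.0005, -0.0095, 0, 0.01]])

```text
t: 28.9
eef_pos: [0.4665, 0.0599, 0.1305]
ee_rot: [3.142, -0.0, -1.571]
force: [0.3, -0.0, -0.5]
width: 0.0174
gripper_force: 15.0
```

Emit:
step_arm(rows=[[0, 0, -0.0005, 0, 0.01], [0, 0, -0.001, 0, 0.01], [0, 0, -0.0015, 0, 0.01], [0, 0, -0.0015, 0, 0.01]])

```text
t: 29.3
eef_pos: [0.4666, 0.0599, 0.1292]
ee_rot: [-3.141, -0.0, -1.571]
force: [-0.5, 0.0, 1.3]
width: 0.0176
gripper_force: 15.0
```

Seated height reached (0.1292, as predicted). Release, rise, and back off.

Emit:
step_arm(rows=[[0, 0, 0, 0, 0.022], [0, 0, 0, 0, 0.03], [0, 0, 0, 0, 0.04], [0, 0, 0, 0, 0.045], [0, 0, 0.01, 0, 0.05], [0, 0, 0.03, 0, 0.05], [0, 0, 0.05, 0, 0.05], [0, 0, 0.06, 0, 0.05], [0, -0.03, 0.06, 0, 0.05], [0, -0.07, 0.06, 0, 0.05], [0, -0.12, 0.06, 0, 0.05], [0, -0.16, 0.06, 0, 0.05], [0, -0.18, 0.06, 0, 0.05], [0, -0.18, 0.06, 0, 0.05], [0, -0.18, 0.06, 0, 0.05], [0, -0.18, 0.06, 0, 0.05]])

```text
t: 30.9
eef_pos: [0.4665, -0.1196, 0.1891]
ee_rot: [-3.141, 0.0, -1.57]
force: [0.2, 0.3, 0.1]
width: 0.0498
gripper_force: 0.0
```

Run:
```python
from meas import *
s=grab('scene','scene7'); t=grab('top','top7'); print(arm.get_state()['t'])
o=cv2.resize(s['color'][120:270,150:310],None,fx=3,fy=3)
for z,r in((.046,.029),(.081,.029),(.123,.029),(.149,.009)):
    P=[proj(s,(.4667+r*np.cos(a),.0593+r*np.sin(a),z)) for a in np.linspace(0,6.28,40)]
    cv2.polylines(o,[np.int32((np.array(P)-[150,120])*3)],True,(0,255,0),1)
cv2.imwrite('pics/o9.png',o)
```

```text
31.0
```

View pics/o9.png

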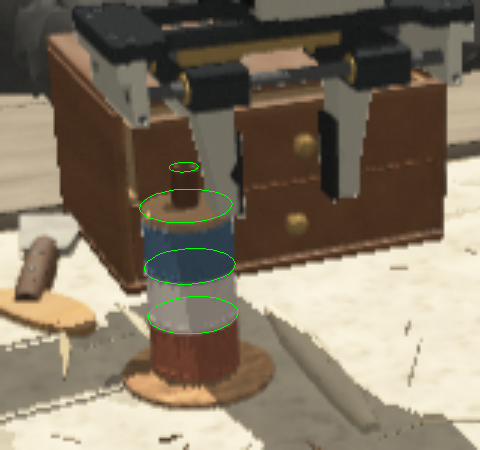

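The picture shows the full jar upright: lid disc at crop (188,208), knob top at (184,168), all at the predicted seated heights, and the gripper clear.

```bash
python3 -c "
from station import arm
print(arm.job_done())"
```

```text
the job is handed in; nothing more can be done
None
```

The jar is stacked on the cork mat (terracotta, white, blue, lid), each piece seated at its predicted height and released; I handed it in at about 31 s of the 128 s limit, and the hand-in returned no verdict.

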